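# Unlock the pantry drawer with its key

## Task

Take the red-handled key out of its wooden stand, push it fully home into the lock on top of the dark pantry box, feeling for the slot, and turn it clockwise by nearly a quarter turn (about 80 degrees). Then pull the drawer at least half way open and leave the key standing in the lock, turned. Be gentle: never force the key against the lock, and leave the jars, cans, bottle and mug where they are.

Things in the scene. Friction and masses are not known exactly. Their poses are not given: they have to be found in the camera images.
- key: Loose steel key, 74 mm long, 60 g, the same after a half turn about its z. Origin: centre of its lower end (tip); z runs up to the handle. From the tip up: flat bit 6 mm (its x) by 16 mm (its y), 11 mm tall; round neck, 6 mm diameter, up to 42 mm; red handle 10 mm (x) by 34 mm (y), from 42 to 74 mm. Starts upright in the stand, tip 10 mm above the table.
- key_grip (a point): Middle of the key's red handle, 58 mm above the tip on the key's axis; axes as the key's. Grip it across the 10 mm (key x), the fingertips at about the handle's lower edge (16 mm below this point).
- keystand: Fixed pale wooden block 70 x 70 x 35 mm with one central slot, 7.8 x 17.8 mm and 25 mm deep, long along its y, in which the key stands; the key lifts straight out (30 mm up clears it). Origin: centre of the underside, z up.
- cabinet: Fixed dark wooden drawer box, 200 deep (x) by 220 wide (y) by 100 mm tall. Origin: centre of the underside, z up; its drawer front faces its -x. A brass-topped lock, 56 x 56 mm, stands on the middle of its top, the brass 27 mm above the box top; a spice jar stands on a rear corner.
- keyhole (a point): Nominal centre of the lock's slot, level with the brass top, 127 mm above the table; axes as the box's. The lock was screwed on by eye: the real slot lies up to 6 mm off along the box's x and up to 5 mm along its y, not measured: find it by feel. The slot is 7.5 (x) by 17.5 mm (y) with a 1 mm chamfer, its direction true: the bit enters with its 16 mm side along the box's y.
- lock_floor (a point): Nominal floor of the slot, 19 mm below keyhole (same sideways error): the tip rests here when home. The lock is sprung: pressed down it yields after 2 to 3 N, then 1.2 N per mm, to a hard stop at 6 mm, and springs up round the bit when that meets the slot. A 5 mm cover plate lets the key turn only when the bit is wholly below it, and then traps it.
- barrel (a joint): Turn of the lock's barrel, rad: 0 locked, grows clockwise seen from above, hard stop at 1.65. It lags the key by about 0.12 rad of play in the slot, resists with about 0.06 N m and stays where it is left. It lifts a hidden bolt in the box, which frees the drawer at about 0.95 rad.
- drawer (a joint): Opening of the drawer, m: 0 shut, 0.10 fully open; slides towards the box's -x, resists with about 2 N plus light damping, stays where it is left. Held shut by the hidden bolt until that is lifted.
- handle (a point): Middle of the drawer's dark bar handle (moves with the drawer): round bar of 10 mm diameter, 90 mm long along the box's y, its axis 46 mm in front of the box's front face, 82 mm above the table, 18 mm below the box top; clear from above and below. Axes as the box's.
- jam_jar: Bystander: amber jar with brass lid, diameter 64, 90 mm tall. Origin: centre of the underside.
- sauce_bottle: Bystander: red bottle, diameter 60, 190 mm tall. Origin: centre of the underside.
- soup_can: Bystander: can with green label, diameter 68, 100 mm tall. Origin: centre of the underside.
- fish_can: Bystander: flat can with blue label, diameter 84, 35 mm tall. Origin: centre of the underside.
- spice_jar: Bystander: small jar with black lid, diameter 36, 65 mm tall, standing on the box top at its rear corner. Origin: centre of the underside.
- mug: Bystander: white mug, diameter 80, 90 mm tall. Origin: centre of the underside.

How it is judged:
On the way, in this order (a step that is already met when the one before it is completed fails the run):
1. the key is fully home in the lock, not yet turned (z of key in the frame of keyhole below -0.0165 m and horizontal distance between key and keyhole below 0.0125 m and value of joint barrel below 0.3 rad and value of joint drawer below 0.01 m), for 0.1 s.
2. the key is turned clockwise past the release, with the drawer still shut (value of joint barrel above 1.05 rad and value of joint drawer below 0.015 m), for 0.1 s.
At the end, for the whole second after the job is handed in: The drawer is at least 46 mm open and at rest, the barrel is turned by more than 1.0 rad, and the key stands released in the lock: tip at least 12 mm below the keyhole point's height and within 12.5 mm of it sideways, tilted under 0.25 rad (value of joint drawer above 0.046 m and value of joint barrel above 1 rad and horizontal distance between key and keyhole below 0.0125 m and z of key in the frame of keyhole below -0.012 m and angle between key's own z axis and vertical below 0.25 rad and linear speed of key below 0.02 m/s and velocity of joint drawer below 0.01 m/s); the robot touches nothing.
It fails at once if the key is forced before it turns: more than 35 N between the key and the lock (contact force between key and cabinet above 35 N and value of joint barrel below 0.3 rad).
It fails at once if the key is forced in turning: more than 80 N between the key and the lock (contact force between key and cabinet above 80 N).
It fails at once if a bystander is moved by more than 30 mm (distance of any of jam_jar, sauce_bottle, soup_can, fish_can, spice_jar, mug from where it was at the start of the episode above 0.03 m).
It also fails if it takes over 72 s, if anything falls off the work surface, if the arm or the gripper's body presses on something with over 40 N, if the wrist force passes 120 N, or if a joint passes its speed limit or range.

## Robot

A 7-joint arm with a two-finger parallel gripper is mounted at the origin on the work surface. World frame = base frame: x ahead of the robot, y to its left, z up, the work surface at z = 0. Lengths are in m, angles in rad, forces in N, time in s.
With the tool pointing down it reaches from about 0.425 to 0.925 m from the base axis. Payload 6.8 kg.
Tool frame: the origin (TCP) lies at the very end of the fingers, on their centre line; the grasp point (between the pads) lies 19 mm behind it; z points along the fingers, y is the line along which they close (so a half turn about z gives the same grasp; the last joint's range is limited). The gripper opens to 85 mm and grips with 20 to 120 N. Pads are 22 mm wide; open, the fingers measure 114 mm over their backs; the gripper's body (76 mm by 85 mm) begins 54 mm behind the grasp point. The pads swing forward as they close: fully open they stand 13 mm farther back than shut.
Start: joints at [1.111, 0.477, 0.022, 1.555, -0.011, 1.109, -0.083], TCP at [0.233, -0.634, 0.231] pointing down, gripper open.
Joint ranges: [-2.96, 2.96], [-0.34, 2.1], [-1.41, 1.46], [0.24, 2.44], [-1.37, 4.51], [0.17, 1.92], [-2.96, 2.96]. Speed limits (rad/s): [2.39, 2.39, 3.14, 3.14, 3.14, 3.14, 3.14].

## Interface

Orientations are given as a unit quaternion [w, x, y, z].
In Python, from station import bot gives the robot as it stands. The module is installed in compiled form; this text tells all that it offers.
- The arm moves only by the shell command python3 -m jog 'ROWS' [OPENING] [FORCE]. ROWS is JSON, a list of rows, each a list of 4 numbers: the shift along the tool's x, y, z in cm, then the turn about the tool's z in rad. In form: [[x, y, z, spin], ...]. A call has 1 to 20 rows; each row is the pose to reach, as a shift and turn from the pose commanded when the call began, along the tool's axes at that moment; what a row does not reach only later rows make up. A row lasts 1/12 s, in which the tool goes at most 41.7 mm and 7.16 degrees, less where a joint would pass 70% of its speed; a pose out of reach is approached as far as the arm can. A call with a gripper value outside its range is refused whole. OPENING is the closure, from -1 (fully open) to 1 (shut), set as the call begins (- or left out, the last holds). The fingers move at their own pace and stop on an object; FORCE is the grip in N (left out, the last holds). Time passes only in rows, so rows that repeat a pose let the fingers close. It gives the time, the measured TCP pose, the force, the opening and the grip force at its end, in the units of the state.
- bot.get_obs(): the state, without advancing time (a new reading comes with each control period).
- bot.read_camera(name): name is "scene" or "side" or "wrist"; returns a dict with "pixels" (420x560x3 uint8, red, green, blue), "depth" (420x560 float32, m along the optical axis (not along the pixel's ray), 0 where there is no reading), "fovy" (degrees; the focal length in pixels is half the picture's height over the tangent of half this angle, whatever the lens; pixels are square), "cx", "cy" (the principal point, pixels), "pose" (4x4, takes a point from camera to world coordinates). Camera axes: x right, y down, z forward; pixel columns grow to the right and rows downward; lengths in m; the calibration is good to about 2 mm. A picture is of the moment at which its call begins.
- bot.hand_in(): hands the job in; it is judged then, once.
The state is a dict: "t": time; "q": joint angles; "joint_vel": joint speeds; "joint_torque": joint torques, N m; "eef_pos": TCP position; "tool_rot": TCP orientation; "contact_force": force on the tool from outside, world axes, zero at the start; "torque": the same for the moment, N m; "gripper_width": opening from 0.0 (shut) to 1.0 (fully open); "grasp_force": force on a finger pad.
Only numpy, scipy, OpenCV 4.12 (cv2) and the standard library are available. Lean on these libraries where they do the work, as an engineer would, in place of code of your own. Each camera call takes 0.05 s, during which the arm holds its last target. There are 200 camera calls.

## Working session

There is one attempt and no reset: what is moved stays moved. The work goes in short steps, Python scripts to look and compute and a shell command to move; the robot and the scene stay as the last step left them, time stands still between calls to the robot, and variables do not carry over. Pictures are saved under pics/ and viewed, at most 11 in all, crops included, and the job is handed in when it is done.

```bash
mkdir -p pics; cat > h.py <<'E'
import numpy as np, cv2
from station import bot
def cam(n,save=None):
    c=bot.read_camera(n); np.savez(''+n+'.npz',**c)
    if save: cv2.imwrite('pics/'+save,c['pixels'][:,:,::-1])
    return c
def load(n): return dict(np.load(''+n+'.npz'))
def cloud(c):
    d=c['depth'];f=210/np.tan(np.radians(c['fovy'])/2)
    v,u=np.mgrid[:420,:560]
    P=np.stack([(u-c['cx'])/f*d,(v-c['cy'])/f*d,d],-1)
    return P@c['pose'][:3,:3].T+c['pose'][:3,3]
E
python3 - <<'E'
from h import *
a=cam('scene','scene.png');b=cam('side','side.png')
for c in(a,b):print(c['fovy'],c['pose'].round(3).tolist())
o=bot.get_obs()
for k in o:print(k,np.round(o[k],3))
E
```

```text
44.232411459277444 [[0.726, 0.515, -0.456, 1.275], [0.687, -0.526, 0.501, -0.742], [0.018, -0.677, -0.736, 1.245], [0.0, 0.0, 0.0, 1.0]]
51.938361094187165 [[-0.748, -0.382, 0.543, 0.006], [-0.663, 0.455, -0.594, 0.618], [-0.02, -0.804, -0.594, 0.739], [0.0, 0.0, 0.0, 1.0]]
t 0.1
q [ 1.111  0.478  0.022  1.556 -0.012  1.109 -0.083]
joint_vel [ 0.    -0.     0.001 -0.003 -0.     0.001 -0.001]
joint_torque [ 4.0000e-03 -5.9776e+01  1.6130e+00 -2.8195e+01  1.3000e-02  5.0000e-03
  0.0000e+00]
eef_pos [ 0.232 -0.633  0.23 ]
tool_rot [-0.001  0.985  0.175 -0.   ]
contact_force [-0.041 -0.304 -0.07 ]
torque [-0.025 -0.022  0.048]
grasp_force 0.0
gripper_width 1.003
```

View pics/scene.png

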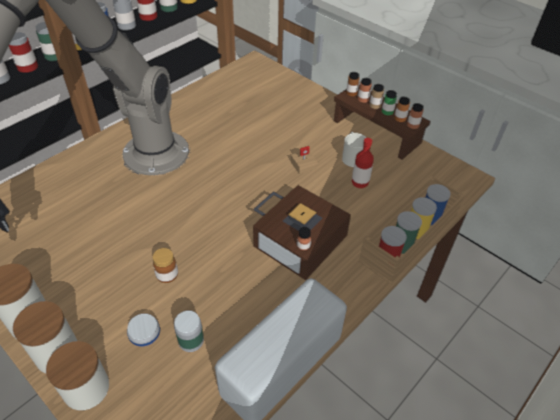

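View pics/side.png

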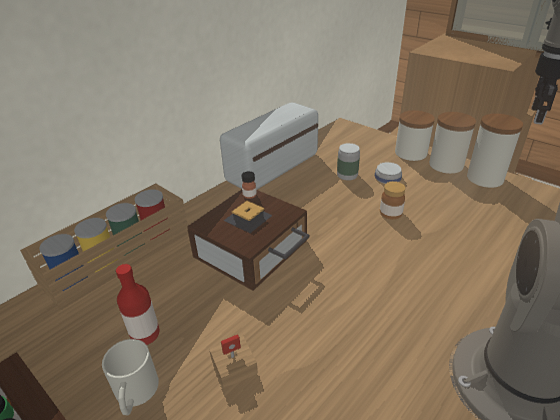

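The scene view has the box at about (300,230), its brass lock at (302,213) and the key at (304,151). In the side view the lock is at (248,211), the handle bar at (290,245), and the key at (231,345) with its stand below.

```bash
python3 - <<'E'
from h import *
def rect(n,p):
    r=cv2.minAreaRect((p[:,:2]*1000).astype(np.float32)); print(n,len(p),'c',np.round(r[0],1),'s',np.round(r[1],1),'a',round(r[2],1),'mean',p.mean(0).round(4))
for n,bx,kx in (('scene',(250,355,180,275),(285,325,135,185)),('side',(185,312,190,295),(205,265,325,410))):
    c=load(n);P=cloud(c);I=c['pixels'].astype(int);print(n)
    def sel(b,lo,hi,m=None):
        M=np.zeros((420,560),bool);M[b[2]:b[3],b[0]:b[1]]=1
        M&=(P[...,2]>lo)&(P[...,2]<hi)&(c['depth']>0)
        if m is not None:M&=m
        return P[M]
    br=(I[...,0]>130)&(I[...,0]-I[...,2]>60)
    rect('top',sel(bx,.096,.104)); rect('brass',sel(bx,.122,.132,br)); 
    red=(I[...,0]>120)&(I[...,1]<70)
    k=sel(kx,.045,.10,red);rect('key',k);print(k[:,2].min(),k[:,2].max())
    rect('keytop',k[k[:,2]>k[:,2].max()-.006])
    rect('stand',sel(kx,.031,.039))
    h=sel(bx,.07,.095,I.sum(-1)<250); rect('midheight',h)
    im=c['pixels'][:,:,::-1]
    crop=lambda b:cv2.resize(im[b[2]:b[3],b[0]:b[1]],(390,560),interpolation=cv2.INTER_CUBIC)
    cv2.imwrite('pics/c_%s.png'%n,np.hstack([crop(bx),crop(kx)]))
E
```

```text
scene
top 2754 c [649.1  56.8] s [202.2 223.9] a 4.9 mean [0.6506 0.0536 0.0998]
brass 267 c [667.7  24.8] s [ 70.9 150. ] a 32.1 mean [0.6495 0.0537 0.1266]
key 44 c [428.  318.3] s [30.8 14.6] a 66.2 mean [0.4282 0.3171 0.074 ]
0.055856734892228754 0.08804799732431423
keytop 11 c [430.5 316.7] s [29.8  7.9] a 66.0 mean [0.4291 0.3151 0.085 ]
stand 198 c [427.  321.1] s [72.2 75.1] a 67.0 mean [0.4305 0.316  0.0345]
midheight 619 c [624.7  56.1] s [252.3 226.9] a 4.3 mean [0.657  0.0323 0.0867]
side
top 3885 c [645.3  60.3] s [202.5 223.1] a 4.9 mean [0.6328 0.0747 0.0993]
brass 304 c [643.4  60.7] s [57.9 58.1] a 4.6 mean [0.6422 0.0616 0.1262]
key 64 c [423.3 325. ] s [31.1  9.6] a 70.4 mean [0.4235 0.3253 0.0836]
0.08164789566613073 0.08520661348334113
keytop 64 c [423.3 325. ] s [31.1  9.6] a 70.4 mean [0.4235 0.3253 0.0836]
stand 971 c [423.3 324.7] s [70.3 72.8] a 68.3 mean [0.4173 0.3291 0.0344]
midheight 926 c [587.6 105.3] s [295.7 149.5] a 52.5 mean [0.5573 0.0864 0.0849]
```

View pics/c_side.png

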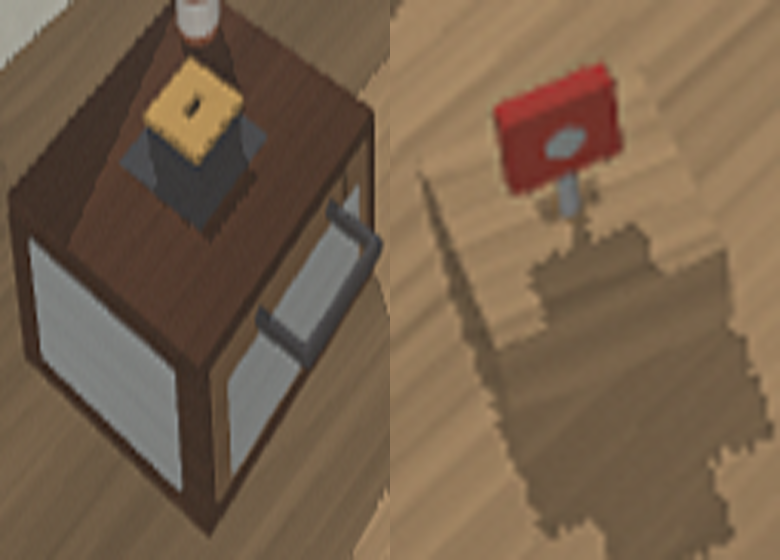

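```bash
cat >> h.py <<'E'
def st():
    o=bot.get_obs();w,x,y,z=o['tool_rot'];from scipy.spatial.transform import Rotation as R
    return o,R.from_quat([x,y,z,w]).as_matrix()
def plan(p,phi,cur=None):
    "p world target, phi deg of tool x; returns row in cm/rad. "
    o,M=st(); f=np.degrees(np.arctan2(M[1,0],M[0,0])); d=M.T@(np.array(p)-(o['eef_pos'] if cur is None else cur))
    s=-(phi-f+180)%360-180 if 0 else -(((phi-f)+180)%360-180)
    print('pos',o['eef_pos'].round(4),'phi',f.round(2),'row',(d*100).round(2),np.radians(s).round(3),'t',o['t'],'F',o['contact_force'].round(2),'g',o['gripper_width'].round(3))
E
python3 -m jog '[[49.4,-28.1,-3,0],[49.4,-28.1,-3,0],[49.4,-28.1,-3,0],[49.4,-28.1,-3,0],[49.4,-28.1,-3,0],[49.4,-28.1,-3,0],[49.4,-28.1,-3,0],[49.4,-28.1,-3,0],[49.4,-28.1,-3,0],[49.4,-28.1,-3,0],[49.4,-28.1,-3,0],[49.4,-28.1,-3,0],[49.4,-28.1,-3,0],[49.4,-28.1,-3,0],[49.4,-28.1,-3,0]]' 0
python3 -c "
from h import *
plan([.426,.321,.2],68)"
```

```text
t: 1.35
eef_pos: [0.6036, -0.1912, 0.2611]
tool_rot: [-0.002, 0.984, 0.18, 0.001]
contact_force: [-0.2, 0.1, -0.2]
gripper_width: 0.495
grasp_force: 0.0Traceback (most recent call last):
  File "<string>", line 3, in <module>
    plan([.426,.321,.2],68)
    ~~~~^^^^^^^^^^^^^^^^^^^
  File "h.py", line 20, in plan
    print('pos',o['eef_pos'].round(4),'phi',f.round(2),'row',(d*100).round(2),np.radians(s).round(3),'t',o['t'],'F',o['contact_force'].round(2),'g',o['gripper_width'].round(3))
                                                                                                                                                    ^^^^^^^^^^^^^^^^^^^^^^^^
AttributeError: 'float' object has no attribute 'round'
```

```bash
sed -i "s/o\['gripper_width'\].round(3)/np.round(o['gripper_width'],3)/" h.py
python3 -m jog '[[1.4,-54.2,6,-0.826],[1.4,-54.2,6,-0.826],[1.4,-54.2,6,-0.826],[1.4,-54.2,6,-0.826],[1.4,-54.2,6,-0.826],[1.4,-54.2,6,-0.826],[1.4,-54.2,6,-0.826],[1.4,-54.2,6,-0.826],[1.4,-54.2,6,-0.826],[1.4,-54.2,6,-0.826],[1.4,-54.2,6,-0.826],[1.4,-54.2,6,-0.826],[1.4,-54.2,6,-0.826],[1.4,-54.2,6,-0.826],[1.4,-54.2,6,-0.826],[1.4,-54.2,6,-0.826],[1.4,-54.2,6,-0.826]]'
python3 -c "
from h import *
plan([.426,.321,.054],68)
c=cam('wrist','w1.png');print(c['fovy'],c['pose'].round(3).tolist())
P=cloud(c);I=c['pixels'].astype(int);z=P[...,2]
for n,M in (('key',(I[...,0]>110)&(I[...,1]<70)&(z>.07)&(z<.1)),('stand',(z>.032)&(z<.038))):
  p=P[M&(c['depth']>0)]; 
  if len(p): print(n,len(p),cv2.minAreaRect((p[:,:2]*1000).astype(np.float32)),p[:,2].mean())
"
```

```text
t: 2.77
eef_pos: [0.4268, 0.312, 0.201]
tool_rot: [0.001, 0.832, 0.554, -0.0]
contact_force: [0.3, -0.2, -0.2]
gripper_width: 0.499
grasp_force: 0.0
pos [0.4268 0.312  0.201 ] phi 67.33 row [ 0.82 -0.43 14.7 ] -0.012 t 2.7667 F [ 0.28 -0.17 -0.17] g 0.499
63.912346151997404 [[0.922, -0.365, -0.125, 0.461], [-0.386, -0.872, -0.301, 0.39], [0.001, 0.326, -0.945, 0.343], [0.0, 0.0, 0.0, 1.0]]
key 461 ((426.91064453125, 324.63262939453125), (33.03655242919922, 9.54207992553711), 67.25265502929688) 0.0834839841856902
stand 5789 ((546.1731567382812, 279.3838806152344), (240.3524169921875, 342.72149658203125), 34.762535095214844) 0.034798485355318716
```

View pics/w1.png

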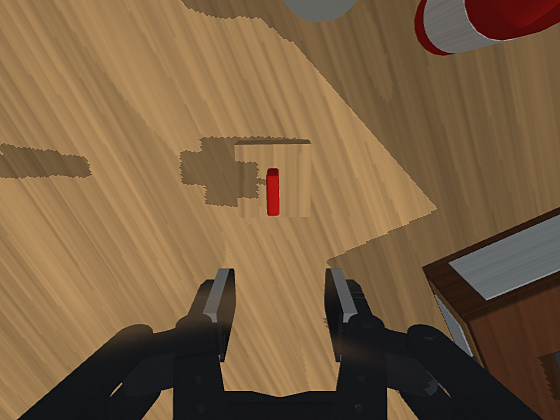

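The key top shows at about (272,190), mid-stand. It is a few mm off the finger centre line in y.

```bash

python3 -m jog '[[0,0,0,0],[0,0,0,0],[0,0,0,0]]'
cat > k.py <<'E'
from h import *
c=cam('wrist');P=cloud(c);I=c['pixels'].astype(int);z=P[...,2]
p=P[(I[...,0]>110)&(I[...,1]<70)&(z>.078)&(z<.09)]
r=cv2.minAreaRect((p[:,:2]*1000).astype(np.float32));print(r)
plan([r[0][0]/1e3,r[0][1]/1e3,.053],r[2])
E
python3 k.py
```

```text
t: 3.07
eef_pos: [0.4264, 0.3132, 0.2014]
tool_rot: [0.0, 0.832, 0.555, 0.0]
contact_force: [0.9, 0.0, 0.6]
gripper_width: 0.498
grasp_force: 0.0
((426.841064453125, 324.4967346191406), (33.03635787963867, 9.558445930480957), 67.31634521484375)
pos [0.4263 0.3134 0.2014] phi 67.42 row [ 1.05 -0.38 14.84] 0.002 t 3.1167 F [-0.18 -0.59  0.01] g 0.5
```

```bash

python3 -m jog '[[1,-0.4,3,0],[1,-0.4,6,0],[1,-0.4,9,0],[1,-0.4,9,0],[1,-0.4,9,0],[1,-0.4,9,0]]'
python3 k.py
```

```text
t: 3.62
eef_pos: [0.4267, 0.3254, 0.1127]
tool_rot: [-0.0, 0.832, 0.555, 0.001]
contact_force: [0.7, -0.3, 0.1]
gripper_width: 0.5
grasp_force: 0.0
((427.2806091308594, 324.31500244140625), (33.75914764404297, 8.957959175109863), 67.84534454345703)
pos [0.4271 0.3257 0.1132] phi 67.47 row [-0.13  0.07  6.02] -0.007 t 3.6667 F [ 0.46  0.41 -0.53] g 0.504
```

```bash

python3 -m jog '[[-0.1,0,2,0],[-0.1,0,4,0],[-0.1,0,6,0],[-0.1,0,6,0],[-0.1,0,6,0]]' && python3 -m jog '[[0,0,0,0],[0,0,0,0],[0,0,0,0],[0,0,0,0],[0,0,0,0],[0,0,0,0],[0,0,0,0],[0,0,0,0],[0,0,0,0]]' 1 40
```

```text
t: 4.08
eef_pos: [0.4261, 0.3241, 0.0524]
tool_rot: [0.0, 0.832, 0.555, 0.0]
contact_force: [0.5, -0.4, 0.5]
gripper_width: 0.5
grasp_force: 0.0
t: 4.83
eef_pos: [0.4267, 0.3246, 0.0529]
tool_rot: [0.0, 0.832, 0.555, 0.001]
contact_force: [-0.6, -0.1, 7.8]
gripper_width: 0.112
grasp_force: 40.9
```

```bash

python3 -m jog '[[0,0,-1.5,0],[0,0,-3,0],[0,0,-6,0],[0,0,-10,0],[0,0,-14,0],[0,0,-17,0],[0,0,-17,0],[0,0,-17,0],[0,0,-17,0]]'
python3 - <<'E'
from h import *
# box & slot estimate from side/scene
for n,(u,v) in (('side',(247.5,209.3)),):
    c=load(n);P=cloud(c);print(P[206:213,245:251].mean((0,1)))
c=cam('wrist','w2.png')
th=np.radians(4.9);ctr=np.array([.647,.0585])
print(ctr)
plan([.647,.0585,.22],94.9)
E
```

```text
t: 5.58
eef_pos: [0.4253, 0.3233, 0.2209]
tool_rot: [0.0, 0.832, 0.555, -0.0]
contact_force: [-0.3, -0.1, -1.5]
gripper_width: 0.114
grasp_force: 39.8
[0.63092882 0.07072269 0.13951328]
[0.647  0.0585]
pos [0.425  0.323  0.2202] phi 67.48 row [-1.593e+01  3.063e+01  2.000e-02] -0.479 t 5.6333 F [ 0.2   0.62 -1.88] g 0.114
```

View pics/w2.png

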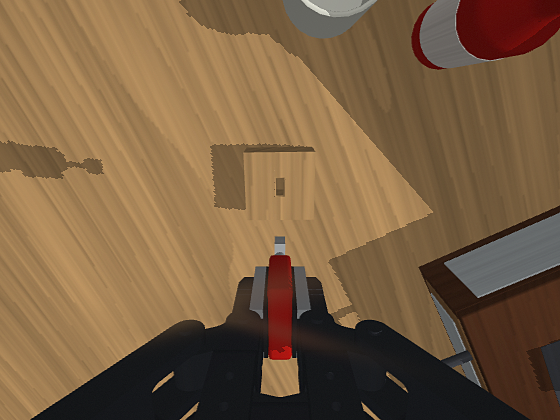

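```bash

python3 -m jog '[[-4,5,-2,-0.1],[-8,10,-2.5,-0.2],[-12.3,15.4,-2.5,-0.3],[-12.3,15.4,-2.5,-0.4],[-12.3,15.4,-2.5,-0.48],[-14,20,-2.5,-0.48],[-16.5,25,-2,-0.48],[-19.1,31.7,-1,-0.48],[-19.1,31.7,0,-0.48],[-19.1,31.7,0,-0.48],[-19.1,31.7,0,-0.48],[-19.1,31.7,0,-0.48],[-19.1,31.7,0,-0.48],[-19.1,31.7,0,-0.48]]'
python3 - <<'E'
from h import *
c=cam('wrist','w3.png')
P=cloud(c);I=c['pixels'].astype(int);z=P[...,2]
for n,M in (('brass',(I[...,0]>110)&(I[...,0]-I[...,2]>50)&(z>.122)&(z<.132)),('top',(z>.097)&(z<.103))):
  p=P[M&(c['depth']>0)]; 
  if len(p): print(n,len(p),cv2.minAreaRect((p[:,:2]*1000).astype(np.float32)),p.mean(0))
plan([.647,.0585,.172],94.9)
E
```

```text
t: 6.8
eef_pos: [0.6444, 0.0282, 0.2214]
tool_rot: [-0.0, 0.675, 0.738, 0.0]
contact_force: [-0.3, -0.4, 0.0]
gripper_width: 0.109
grasp_force: 39.8
brass 5879 ((661.6875610351562, 36.45588684082031), (74.83697509765625, 130.69418334960938), 32.296348571777344) [0.64825746 0.0600916  0.12678522]
top 61151 ((737.2964477539062, 24.759170532226562), (369.5466613769531, 307.23583984375), 5.283323287963867) [0.64852144 0.08229536 0.09991037]
pos [0.6446 0.0279 0.2217] phi 95.14 row [3.02 0.51 4.97] 0.004 t 6.85 F [ 0.33 -0.41 -0.14] g 0.115
```

View pics/w3.png

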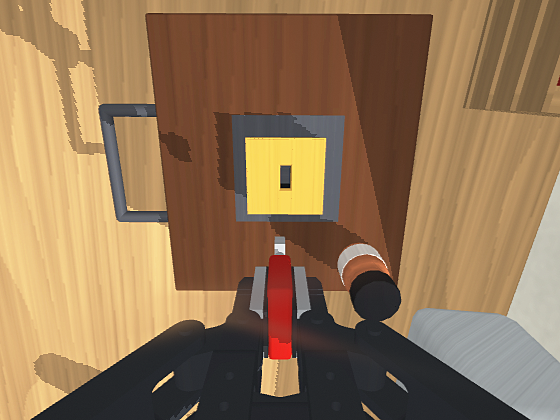

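The slot shows at about (286,177) in the brass, the key bit at (280,243).

```bash
python3 - <<'E'
from h import *
c=load('wrist');P=cloud(c);I=c['pixels'].astype(int)
f=210/np.tan(np.radians(c['fovy'])/2)
def ray(u,v,z):
    d=c['pose'][:3,:3]@[(u-c['cx'])/f,(v-c['cy'])/f,1];o=c['pose'][:3,3];return o+d*(z-o[2])/d[2]
M=np.zeros((420,560),bool);M[155:200,268:305]=1;M&=I.sum(-1)<300
v,u=np.nonzero(M);print(len(u),u.min(),u.max(),v.min(),v.max())
s=ray((u.min()+u.max())/2,(v.min()+v.max())/2,.127);print('slot',s.round(4))
for a in((u.min()-.5,v.min()-.5),(u.max()+.5,v.max()+.5)):print(ray(*a,.127).round(4))
B=(I[...,0]>110)&(I[...,0]-I[...,2]>50)&(abs(P[...,2]-.127)<.004);B[:125]=0;B[225:]=0;B[:,:235]=0;B[:,335:]=0
p=P[B];print(cv2.minAreaRect((p[:,:2]*1000).astype(np.float32)))
t=P[236:256,276:285];print(I[236:258:2,280].tolist());print(t[...,2].round(3)[::3,4],t[:,4,:2].round(4)[::3].tolist())
print('tcp',st()[0]['eef_pos'])
for zz in(.1785,):print('bit',ray(280,237,zz),ray(275,237,zz),ray(285,237,zz))
# row of the bit
for v in range(234,258):print(v,I[v,270:290].sum(-1).tolist() if v%4==0 else '')
E
```

```text
237 280 290 166 187
slot [0.6471 0.0605 0.127 ]
[0.6425 0.0681 0.127 ]
[0.6518 0.0528 0.127 ]
((646.997314453125, 59.97121047973633), (56.19860076904297, 56.18757247924805), 5.005897045135498)
[[109, 96, 85], [132, 134, 137], [134, 137, 139], [126, 129, 129], [245, 247, 249], [228, 231, 233], [228, 231, 233], [231, 234, 236], [115, 115, 118], [128, 152, 155], [144, 21, 17]]
[0.177 0.183 0.187 0.189 0.189 0.189 0.192] [[0.6457, 0.0352], [0.6456, 0.0356], [0.6457, 0.0354], [0.6457, 0.0344], [0.6459, 0.0327], [0.646, 0.031], [0.6461, 0.0305]]
tcp [0.64459391 0.02793274 0.22167631]
bit [0.64570095 0.03502838 0.1785    ] [0.64273411 0.0347637  0.1785    ] [0.64866785 0.03529307 0.1785    ]
234 
235 
236 [273, 268, 263, 252, 287, 328, 320, 323, 323, 326, 290, 285, 280, 287, 231, 169, 174, 180, 181, 181]
237 
238 
239 
240 [276, 268, 262, 244, 327, 422, 416, 415, 414, 414, 410, 413, 411, 418, 440, 259, 244, 257, 266, 270]
241 
242 
243 
244 [274, 265, 258, 224, 491, 758, 749, 742, 743, 741, 741, 740, 743, 750, 765, 322, 217, 243, 248, 251]
245 
246 
247 
248 [272, 265, 260, 220, 482, 748, 731, 715, 701, 692, 692, 689, 692, 703, 754, 297, 213, 241, 250, 247]
249 
250 
251 
252 [273, 275, 258, 234, 371, 529, 535, 460, 376, 358, 348, 438, 653, 730, 759, 303, 214, 242, 247, 252]
253 
254 
255 
256 [211, 180, 183, 185, 184, 186, 189, 187, 187, 184, 182, 188, 185, 184, 183, 184, 188, 182, 180, 218]
257
```

```bash
python3 - <<'E'
from h import *
c=load('wrist');I=c['pixels'].astype(int)
print(I[160:194,285].tolist());print(I[172,274:298].tolist())
cv2.imwrite('pics/w3c.png',cv2.resize(c['pixels'][130:260,240:340,::-1],(600,600*130//100*1),interpolation=cv2.INTER_NEAREST)[:600])
E
```

```text
[[251, 221, 95], [251, 221, 96], [251, 221, 96], [255, 225, 97], [255, 221, 89], [174, 137, 86], [51, 60, 78], [71, 74, 83], [76, 78, 81], [71, 75, 79], [71, 74, 81], [73, 75, 80], [75, 77, 82], [73, 76, 81], [76, 79, 84], [76, 78, 84], [75, 76, 82], [75, 76, 82], [73, 75, 81], [73, 75, 80], [74, 75, 81], [74, 75, 81], [77, 81, 85], [49, 50, 53], [17, 18, 18], [22, 23, 24], [18, 21, 24], [0, 3, 19], [180, 137, 59], [222, 167, 73], [224, 170, 74], [255, 229, 100], [252, 221, 96], [251, 220, 96]]
[[250, 216, 93], [249, 215, 92], [250, 218, 93], [249, 212, 91], [255, 222, 95], [255, 249, 102], [116, 92, 83], [60, 67, 81], [72, 74, 82], [75, 77, 82], [75, 76, 83], [75, 77, 82], [75, 76, 82], [74, 76, 82], [75, 77, 85], [49, 55, 70], [87, 68, 39], [187, 138, 60], [255, 230, 98], [255, 228, 97], [252, 225, 98], [250, 219, 93], [250, 219, 95], [251, 220, 96]]
```

View pics/w3c.png

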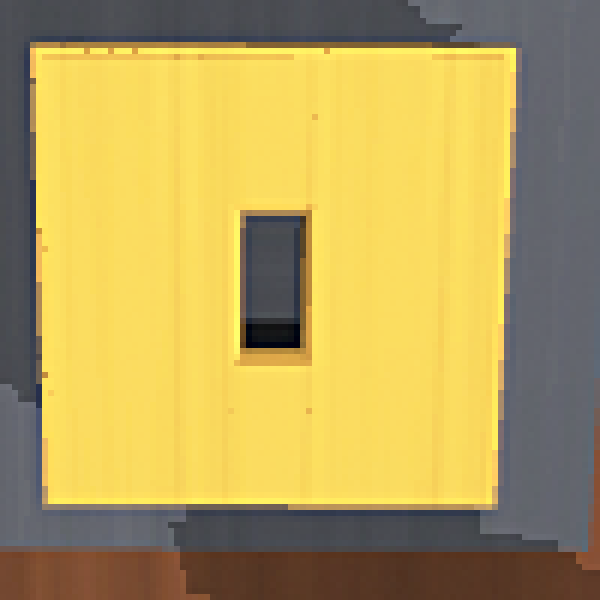

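Slot outline runs cols 279–292, rows 164–190.7, centred on (285,177). That puts the move from key to slot at about (+1.6, +32.6) mm in world.

```bash

python3 -m jog '[[3.23,0.45,0,0],[3.23,0.45,2,0],[3.23,0.45,4,0],[3.23,0.45,4.5,0],[3.23,0.45,4.5,0],[3.23,0.45,4.5,0]]'
python3 - <<'E'
from h import *
plan([.6462,.0605,.172],95)
c=cam('wrist','w4.png')
cv2.imwrite('pics/w4c.png',cv2.resize(c['pixels'][160:290,220:340,::-1],(720,600)[:2] if 0 else (552,598),interpolation=cv2.INTER_NEAREST))
E
```

```text
t: 7.35
eef_pos: [0.647, 0.0587, 0.177]
tool_rot: [0.0, 0.676, 0.737, 0.0]
contact_force: [0.4, -0.6, -1.0]
gripper_width: 0.11
grasp_force: 39.8
pos [0.647  0.0587 0.177 ] phi 95.0 row [ 0.18 -0.07  0.5 ] -0.0 t 7.35 F [ 0.38 -0.59 -0.99] g 0.11
```

View pics/w4c.png

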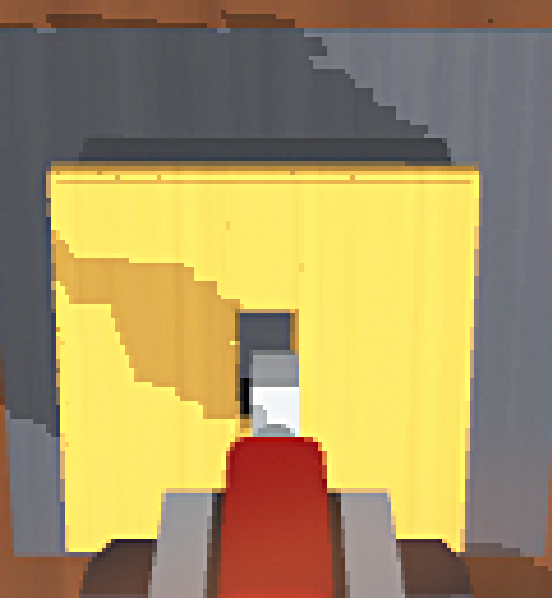

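```bash
python3 - <<'E'
from h import *
c=load('wrist');f=210/np.tan(np.radians(c['fovy'])/2)
def ray(u,v,z):
    d=c['pose'][:3,:3]@[(u-c['cx'])/f,(v-c['cy'])/f,1];o=c['pose'][:3,3];return o+d*(z-o[2])/d[2]
U=lambda a:220+a/4.6-.5
V=lambda a:160+a/4.6-.5
for zt in(.133,.1345):print('bit front',ray(U(275.5),V(350),zt).round(4))
print('slot far',ray(U(266.5),V(310),.127).round(4))
I=c['pixels'].astype(int);print(I[222:240,274].tolist());print(I[231,264:292].tolist());print(I[246,264:292].tolist())
E
```

```text
bit front [0.648  0.0659 0.133 ]
bit front [0.648  0.0666 0.1345]
slot far [0.6466 0.0691 0.127 ]
[[254, 236, 108], [254, 235, 108], [254, 236, 109], [255, 240, 110], [255, 247, 108], [200, 155, 97], [61, 70, 90], [78, 82, 91], [84, 87, 93], [84, 85, 93], [84, 89, 93], [84, 87, 94], [81, 83, 92], [80, 83, 90], [96, 99, 102], [92, 94, 101], [89, 92, 97], [114, 115, 119]]
[[223, 173, 79], [221, 170, 75], [223, 173, 76], [222, 173, 76], [221, 172, 78], [223, 169, 78], [223, 170, 74], [139, 106, 52], [81, 82, 94], [81, 85, 94], [84, 85, 93], [84, 87, 92], [84, 87, 93], [85, 86, 93], [84, 86, 93], [85, 86, 93], [85, 86, 93], [82, 85, 94], [71, 79, 98], [146, 111, 55], [212, 155, 67], [255, 246, 110], [255, 242, 108], [255, 240, 110], [254, 236, 108], [254, 232, 106], [254, 235, 109], [254, 236, 108]]
[[223, 173, 77], [221, 171, 76], [223, 173, 75], [223, 174, 76], [219, 171, 76], [223, 171, 75], [227, 173, 76], [131, 104, 54], [25, 23, 22], [0, 0, 5], [139, 143, 147], [255, 255, 255], [249, 250, 252], [244, 246, 247], [243, 245, 246], [243, 245, 246], [243, 245, 246], [243, 245, 246], [243, 245, 246], [242, 245, 250], [240, 246, 255], [255, 236, 123], [255, 238, 98], [254, 240, 109], [254, 236, 109], [254, 233, 106], [254, 235, 108], [254, 236, 109]]
```

```bash

python3 -m jog '[[0.19,-0.11,0,0],[0.19,-0.11,0,0],[0.19,-0.11,0,0],[0.19,-0.11,0,0]]'; python3 -m jog '[[0,0,0.2,0],[0,0,0.4,0],[0,0,0.5,0],[0,0,0.6,0],[0,0,0.7,0],[0,0,0.8,0],[0,0,0.9,0],[0,0,1.0,0],[0,0,1.0,0],[0,0,1.0,0]]'
```

```text
t: 7.73
eef_pos: [0.646, 0.0603, 0.1768]
tool_rot: [0.0, 0.676, 0.737, 0.0]
contact_force: [0.1, 1.0, -0.3]
gripper_width: 0.111
grasp_force: 39.8
t: 8.57
eef_pos: [0.6457, 0.0603, 0.1663]
tool_rot: [-0.0, 0.676, 0.737, -0.0]
contact_force: [0.1, -0.1, -0.7]
gripper_width: 0.112
grasp_force: 39.8
```

No force with the tip about 3.5 mm below the brass, so it is entering.

```bash

python3 -m jog '[[0,0,0.1,0],[0,0,0.2,0],[0,0,0.3,0],[0,0,0.4,0],[0,0,0.5,0],[0,0,0.6,0],[0,0,0.7,0],[0,0,0.8,0],[0,0,0.8,0],[0,0,0.8,0]]'
```

```text
t: 9.4
eef_pos: [0.6457, 0.0604, 0.1582]
tool_rot: [-0.0, 0.676, 0.737, -0.0]
contact_force: [0.1, 0.7, -0.9]
gripper_width: 0.112
grasp_force: 39.8
```

```bash

python3 -m jog '[[0,0,0.1,0],[0,0,0.2,0],[0,0,0.3,0],[0,0,0.4,0],[0,0,0.5,0],[0,0,0.6,0],[0,0,0.65,0],[0,0,0.65,0],[0,0,0.65,0]]'
```

```text
t: 10.15
eef_pos: [0.6457, 0.0603, 0.1518]
tool_rot: [-0.0, 0.676, 0.737, -0.0]
contact_force: [0.5, 0.6, -1.0]
gripper_width: 0.11
grasp_force: 39.8
```

```bash

python3 -m jog '[[0,0,0.05,0],[0,0,0.1,0],[0,0,0.15,0],[0,0,0.2,0],[0,0,0.2,0],[0,0,0.2,0]]'
```

```text
t: 10.65
eef_pos: [0.6459, 0.0603, 0.1501]
tool_rot: [0.0, 0.676, 0.737, 0.0]
contact_force: [-1.4, 0.8, 2.8]
gripper_width: 0.11
grasp_force: 40.3
```

```bash

python3 -m jog '[[0,0,-0.05,0.06],[0,0,-0.05,0.12],[0,0,-0.05,0.18],[0,0,-0.05,0.24],[0,0,-0.05,0.3],[0,0,-0.05,0.36],[0,0,-0.05,0.36]]'; python3 -c "
from station import bot;o=bot.get_obs();print(o['torque'],o['q'])"
```

```text
t: 11.23
eef_pos: [0.646, 0.0605, 0.1506]
tool_rot: [0.0, 0.797, 0.604, 0.0]
contact_force: [-0.3, -0.1, 2.8]
gripper_width: 0.107
grasp_force: 40.3
[0.06681986 0.07459549 0.07643259] [ 0.1033002   0.54713063 -0.40775845  1.67311469  0.25257847  0.97305945
 -0.66902889]
```

```bash

python3 -m jog '[[0,0,0,0.07],[0,0,0,0.14],[0,0,0,0.21],[0,0,0,0.28],[0,0,0,0.35],[0,0,0,0.42],[0,0,0,0.49],[0,0,0,0.56],[0,0,0,0.63],[0,0,0,0.7],[0,0,0,0.77],[0,0,0,0.84],[0,0,0,0.91],[0,0,0,0.98],[0,0,0,1.06],[0,0,0,1.06],[0,0,0,1.06]]'; python3 -c "
from h import *
plan([.6459,.0603,.151],95);o=st()[0];print(o['torque'],o['q'])"
```

```text
t: 12.65
eef_pos: [0.6467, 0.0596, 0.1507]
tool_rot: [0.001, 0.993, 0.12, 0.001]
contact_force: [2.4, -2.6, 2.4]
gripper_width: 0.112
grasp_force: 40.2
pos [0.6467 0.0596 0.1507] phi 13.8 row [-0.06 -0.09 -0.03] -1.417 t 12.65 F [ 2.39 -2.59  2.41] g 0.112
[-0.61721213 -0.56531295  0.01421656] [-0.06894953  0.51984705 -0.16490252  1.68568385  0.10262443  0.94272404
 -1.60262449]
```

```bash

python3 -m jog '[[0,0,0,0],[0,0,0,0],[0,0,0,0],[0,0,0,0],[0,0,0,0],[0,0,0,0]]' 0 && python3 -m jog '[[0,0,-1,0],[0,0,-3,0],[0,0,-6,0],[0,0,-9,0],[0,0,-12,0],[-4,0,-12,0],[-6,0,-12,0],[-6,0,-12,0]]'
python3 - <<'E'
from h import *
c=cam('wrist','w5.png');P=cloud(c);I=c['pixels'].astype(int);z=P[...,2]
p=P[(I[...,0]>110)&(I[...,1]<70)&(z>.172)&(z<.188)]
print(cv2.minAreaRect((p[:,:2]*1000).astype(np.float32)),np.percentile(p[:,2],[5,50,95]))
plan([.5,.05,.2],95)
E
```

```text
t: 13.15
eef_pos: [0.6456, 0.0605, 0.1501]
tool_rot: [-0.0, 0.993, 0.119, -0.0]
contact_force: [-0.2, 0.2, 0.5]
gripper_width: 0.502
grasp_force: 0.0
t: 13.82
eef_pos: [0.5846, 0.045, 0.272]
tool_rot: [0.0, 0.993, 0.118, -0.0]
contact_force: [-0.9, 0.1, -0.7]
gripper_width: 0.503
grasp_force: 0.0
((647.2772827148438, 59.88733673095703), (33.73402404785156, 9.585546493530273), 15.278623580932617) [0.1802303  0.18164133 0.18286978]
pos [0.5863 0.0456 0.2718] phi 13.6 row [-8.29 -2.46  7.17] -1.421 t 13.8667 F [0.89 0.49 0.18] g 0.498
```

View pics/w5.png

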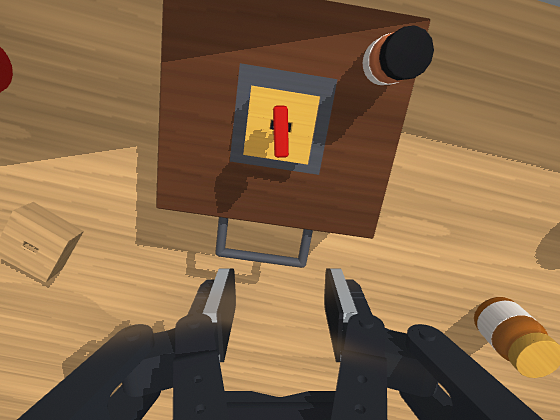

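The key stands in the lock, turned about 80° and seated (handle top at z≈0.182). The bar runs from about (220,252) to (306,263).

```bash
python3 - <<'E'
from h import *
c=load('wrist');f=210/np.tan(np.radians(c['fovy'])/2);P=cloud(c)
def ray(u,v,z):
    d=c['pose'][:3,:3]@[(u-c['cx'])/f,(v-c['cy'])/f,1];o=c['pose'][:3,3];return o+d*(z-o[2])/d[2]
for uv in((220,252),(306,263),(263,257)):print(ray(*uv,.085).round(4))
I=c['pixels'].astype(int);z=P[...,2];M=(z>.076)&(z<.092);M[:238]=0;M[268:]=0;M[:,:212]=0;M[:,312:]=0
p=P[M];print(cv2.minAreaRect((p[:,:2]*1000).astype(np.float32)),p.mean(0))
plan([.5015,.046,.14],95);plan([.5015,.046,.064],95)
E
```

```text
[0.5013 0.0913 0.085 ]
[ 0.5103 -0.0021  0.085 ]
[0.5064 0.045  0.085 ]
((511.4742736816406, 47.0765266418457), (35.605682373046875, 102.39932250976562), 13.269759178161621) [0.51014544 0.04368465 0.08545054]
pos [0.5863 0.0456 0.2718] phi 13.6 row [-8.25 -2.04 13.17] -1.421 t 13.8667 F [0.89 0.49 0.18] g 0.498
pos [0.5863 0.0456 0.2718] phi 13.6 row [-8.25 -2.05 20.77] -1.421 t 13.8667 F [0.89 0.49 0.18] g 0.498
```

```bash

python3 -m jog '[[-4,-1,0,-0.12],[-8.1,-2,0,-0.24],[-8.1,-2,0,-0.36],[-8.1,-2,0,-0.48],[-8.1,-2,2,-0.6],[-8.1,-2,4,-0.72],[-8.1,-2,6,-0.84],[-8.1,-2,8,-0.96],[-8.1,-2,10,-1.08],[-8.1,-2,12,-1.2],[-8.1,-2,13,-1.32],[-8.1,-2,13,-1.42],[-8.1,-2,13,-1.42],[-8.1,-2,13,-1.42],[-8.1,-2,13,-1.42]]' 0.2
python3 - <<'E'
from h import *
c=cam('wrist','w6.png');plan([.503,.0455,.064],95)
E
```

```text
t: 15.12
eef_pos: [0.5049, 0.0468, 0.1408]
tool_rot: [0.0, 0.677, 0.736, 0.001]
contact_force: [-0.4, -0.2, 0.1]
gripper_width: 0.403
grasp_force: 0.0
pos [0.5048 0.0468 0.1409] phi 94.84 row [-0.11 -0.2   7.69] -0.003 t 15.1667 F [-0.02 -0.53  0.81] g 0.4
```

View pics/w6.png

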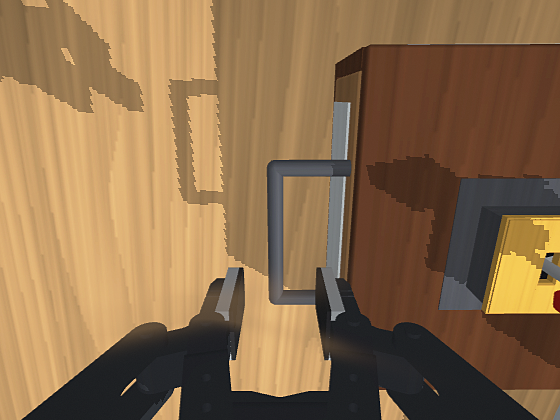

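The bar's middle is at about (276,232), some 3 mm to the robot's side of the finger centre line. I correct by −0.25 cm in y and descend.

```bash

python3 -m jog '[[-0.1,-0.25,0,0],[-0.1,-0.25,2,0],[-0.1,-0.25,4,0],[-0.1,-0.25,6,0],[-0.1,-0.25,7.7,0],[-0.1,-0.25,7.7,0],[-0.1,-0.25,7.7,0]]' && python3 -m jog '[[0,0,0,0],[0,0,0,0],[0,0,0,0],[0,0,0,0],[0,0,0,0],[0,0,0,0],[0,0,0,0],[0,0,0,0]]' 1 40
```

```text
t: 15.75
eef_pos: [0.5011, 0.0453, 0.0632]
tool_rot: [-0.0, 0.676, 0.737, -0.001]
contact_force: [0.8, 0.3, 0.6]
gripper_width: 0.399
grasp_force: 0.0
t: 16.42
eef_pos: [0.5023, 0.0455, 0.0646]
tool_rot: [0.001, 0.676, 0.737, 0.001]
contact_force: [-2.0, 0.8, 5.9]
gripper_width: 0.1
grasp_force: 39.1
```

```bash

python3 -m jog '[[0,-0.3,0,0],[0,-0.8,0,0],[0,-1.3,0,0],[0,-1.8,0,0],[0,-2.3,0,0],[0,-2.8,0,0],[0,-3.3,0,0],[0,-3.8,0,0],[0,-4.3,0,0],[0,-4.8,0,0],[0,-5.3,0,0],[0,-5.8,0,0],[0,-6.3,0,0],[0,-6.3,0,0],[0,-6.3,0,0],[0,-6.3,0,0]]'
```

```text
t: 17.75
eef_pos: [0.4392, 0.04, 0.0645]
tool_rot: [0.001, 0.676, 0.737, 0.001]
contact_force: [-1.9, 0.1, 14.1]
gripper_width: 0.099
grasp_force: 40.3
```

```bash

python3 -m jog '[[0,0,0,0],[0,0,0,0],[0,0,0,0],[0,0,0,0],[0,0,0,0]]' 0.2 && python3 -m jog '[[0,0,-1,0],[0,0,-3,0],[0,0,-6,0],[0,0,-9,0],[0,0,-12,0],[0,0,-15,0],[0,0,-15,0],[0,0,-15,0]]'
python3 - <<'E'
from h import *
c=cam('side','s2.png')
P=cloud(c);I=c['pixels'].astype(int);z=P[...,2]
p=P[(I[...,0]>120)&(I[...,1]<70)&(z>.172)&(z<.188)&(P[...,0]>.6)&(P[...,1]<.12)]
print(cv2.minAreaRect((p[:,:2]*1000).astype(np.float32)),p[:,2].max())
E
```

```text
t: 18.17
eef_pos: [0.4385, 0.0398, 0.0631]
tool_rot: [-0.0, 0.676, 0.737, -0.0]
contact_force: [0.0, -0.2, 0.5]
gripper_width: 0.398
grasp_force: 0.0
t: 18.83
eef_pos: [0.4399, 0.0401, 0.2154]
tool_rot: [0.002, 0.676, 0.737, 0.002]
contact_force: [-0.7, -0.5, -0.4]
gripper_width: 0.398
grasp_force: 0.0
((643.2779541015625, 61.77540588378906), (32.568668365478516, 9.083894729614258), 19.950428009033203) 0.18330682036855117
```

View pics/s2.png

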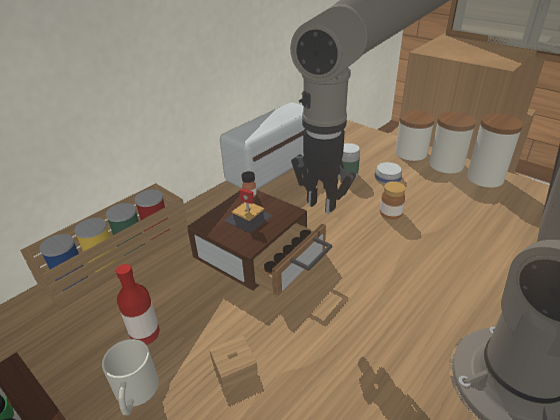

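The drawer is open by about 63 mm at (300,262). The key stands turned in the lock at (247,200), and the arm is clear.

```bash
python3 -m jog '[[0,0,0,0],[0,0,0,0],[0,0,0,0]]'; python3 -c "
from station import bot;print(bot.hand_in())"
```

```text
t: 19.13
eef_pos: [0.4381, 0.0398, 0.2123]
tool_rot: [-0.001, 0.676, 0.737, -0.001]
contact_force: [0.4, 0.3, 0.4]
gripper_width: 0.399
grasp_force: 0.0
the job is handed in; nothing more can be done
None
```

The job is handed in at about 19 s, with no verdict returned: the key stands upright in the lock, turned about 80°, and the drawer is about 63 mm open; I disturbed no bystanders that I could see.

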